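# Arm the lamp at its guarded switch

### The job

Arm the lamp at the control box that has a hinged guard hood: lift the hood until it stays up by itself, flip the toggle beneath it over to its other side, then tip the hood forward again so that it drops fully shut. Do not flip the toggle of the other, unguarded box.

Things in the scene. Friction and masses are not known exactly. Their poses are not given: they have to be found in the camera images.
- guard_box: grey box bolted down, 104 (x) x 92 (y) x 42 mm high, dark steel hood on top; feet reach 64 mm to each side. Origin: centre of its underside; -x is its front, roughly facing the robot, +y its left looking along +x. Mm figures elsewhere are in this frame. Open hood: roof's outer face looks back and down, its front edge at x 93, z 99, tab end x 102, z 130; push from behind towards -x to shut it.
- hood (a joint): guard hood hinged at the rear on the line x 38, z 46 along y; 0 = shut, grows (rad) as its front swings up and back, stop at 1.85. A light spring shuts it when let go below about 1.1; let go above about 1.4 it falls open by its weight and stays. Takes at most 1 N at the tab. Shut: 54 mm wide, x -28 to 38, roof at z 84. Never touches the toggle.
- hood_tab (a point): point to pinch on the tab that sticks out from the top of the hood's front wall and moves with the hood: 12 mm wide (y), 8 thick, 32 long. When shut it spans x -60 to -28, z 76 to 84, this point at x -50, y 0, z 80 (88 ahead of and 34 above the hinge line), clear below down to the panel at z 42 and the table ahead of x -52. Pinch it across y from above, fingertips about 13 mm below this point.
- toggle (a joint): steel bat toggle under the hood, pivot x -6, y 0, z 46; 33 mm long, 10 thick near the tip, 7 at the root. 0 = leans 24 degrees to the box's right (tip y -13, z 76), as at the start; 0.84 rad = leans as far to its left (tip y 13): armed. Tips over by itself once pushed 0.1 past upright (0.42); under 1 N at the tip. Nut round its root 17 wide, collar up to z 49.
- plain_toggle (a joint): identical toggle on another grey box of the same size without a hood; 0 (leaning to its right) at the start, must not be flipped. That box's centre is at least 150 mm from the guarded one.
Mind the look-alikes: they are no part of the job. What is shaped like the part that bears plain_toggle but pink is not meant.

How it is judged:
By the outcome, as a careful person would: the job done as asked, in the order asked, and still so for the second after the job is handed in, with the robot touching nothing.
It also fails if it takes over 48 s, if anything falls off the work surface, if the arm or the gripper's body presses on something with over 40 N, if the wrist force passes 120 N, or if a joint passes its speed limit or range.

### The arm

A 6-joint arm with a two-finger parallel gripper is mounted at the origin on a cart in front of the work surface, level with it; the furniture and walls round the work are solid. World frame = base frame: x ahead of the robot, y to its left, z up, the work surface at z = 0. Lengths are in m, angles in rad, forces in N, time in s.
With the tool pointing down it reaches from about 0.275 to 0.75 m from the base axis. Payload 10.2 kg.
Tool frame: the origin (TCP) lies at the very end of the fingers, on their centre line; the grasp point (between the pads) lies 19 mm behind it; z points along the fingers, y is the line along which they close (so a half turn about z gives the same grasp; the last joint's range is limited). The gripper opens to 85 mm and grips with 20 to 120 N. Pads are 22 mm wide; open, the fingers measure 114 mm over their backs; the gripper's body (76 mm by 85 mm) begins 54 mm behind the grasp point. The pads swing forward as they close: fully open they stand 13 mm farther back than shut.
Start: joints at [-1.564, 0.313, 1.498, -0, 1.331, -0.223], TCP at [0.12, -0.511, 0.231] pointing down, gripper open.
Joint ranges: [-2.94, 2.94], [-0.97, 2.17], [0.19, 2.56], [-1.23, 4.37], [0.02, 3.11], [-2.88, 2.88]. Speed limits (rad/s): [2.39, 2.39, 3.01, 3.14, 3.14, 3.14].

### API

Orientations are given as a rotation vector (axis times angle).
In Python, from plant import arm, imaging, order gives the robot as it stands. The module is installed in compiled form; this text tells all that it offers.
- The arm moves only by the tool send_rows, never from a script. Its argument "commands" is a list of rows, each an object of numbers: "dx", "dy", "dz": the shift along the tool's x, y, z in m; "wx", "wy", "wz": the turn, a rotation vector about the tool's x, y, z in units of 5 degrees (1.0 is 5 degrees); "gripper": the closure, from 0 (fully open) to 1 (shut). A call has 1 to 20 rows; each row shifts and turns the commanded pose from where the row before left it, along the tool's axes as they then stand; what a row does not reach is not made up. A row lasts 1/10 s, in which the tool goes at most 50 mm and 8.59 degrees, less where a joint would pass 70% of its speed; a pose out of reach is approached as far as the arm can. A call is refused whole if a number of a shift passes 0.05 or a number of a turn 1, either way. A call with a gripper value outside its range is refused whole. The fingers move at their own pace and stop on an object; the grip force is fixed at half the most. Time passes only in rows, so rows that do not move let the fingers close. It gives the time, the measured TCP pose, the force, the opening and the grip force at its end, in the units of the state.
- arm.get_obs(): the state, without advancing time (a new reading comes with each control period).
- imaging.grab_frame(name): name is "side" or "top"; returns the picture (384x512x3 uint8, red, green, blue); there is no depth.
- imaging.camera_params(name): a dict with "K" (3x3 intrinsics, pixels), "k1" (the pictures are not rectified: a ray, as slopes to the right and down, at radius r is drawn at 1 + k1 r^2 times it, then the intrinsics apply), "rvec" (rotation vector, rad) and "tvec" (3), from world to camera coordinates, as OpenCV has them. Camera axes: x right, y down, z forward; pixel columns grow to the right and rows downward; lengths in m; the calibration is good to about 2 mm. A picture is of the moment at which its call begins. camera_params takes no time and is no camera call.
- order.close_job(): hands the job in; it is judged then, once.
The state is a dict: "clock": time; "joints": joint angles; "joint_vel": joint speeds; "joint_efforts": joint torques, N m; "eef_pos": TCP position; "ee_rot": TCP orientation; "wrist_force": force on the tool from outside, world axes, zero at the start; "moment": the same for the moment, N m; "width": finger opening in m; "grip_force": force on a finger pad.
Only numpy, scipy, OpenCV 4.12 (cv2) and the standard library are available. Lean on these libraries where they do the work, as an engineer would, in place of code of your own. Each camera call takes 0.05 s, during which the arm holds its last target. There are 200 camera calls.

## Working session

There is one attempt and no reset: what is moved stays moved. The work goes in short steps, Python scripts to look and compute and a tool call to move; the robot and the scene stay as the last step left them, time stands still between calls to the robot, and variables do not carry over. Pictures are saved under pics/ and viewed, at most 10 in all, crops included, and the job is handed in when it is done.

Besides the shell and the picture viewer there is one more tool, called after "Emit:" by a JSON object that holds its "op" and its "data". send_rows: Moves the arm, as the interface text tells. Its arguments: {"type":"object","properties":{"commands":{"type":"array","items":{"type":"object","properties":{"dx":{"type":"number"},"dy":{"type":"number"},"dz":{"type":"number"},"wx":{"type":"number"},"wy":{"type":"number"},"wz":{"type":"number"},"gripper":{"type":"number"}}}}},"required":["commands"]}

```bash
mkdir -p pics; cat > h.py <<'E'
import numpy as np, cv2
from plant import arm, imaging, order
from scipy.spatial.transform import Rotation as R
def cam(n):
    p=imaging.camera_params(n); return np.array(p["K"]),p["k1"],R.from_rotvec(p["rvec"]).as_matrix(),np.array(p["tvec"])
def ray(n,u,v):
    K,k1,Rm,t=cam(n)
    d=np.array([k1,0,0,0.]); q=cv2.undistortPoints(np.array([[[u,v]]],float),K,np.array([k1,0,0,0,0.]))[0,0]
    return -Rm.T@t, Rm.T@np.array([q[0],q[1],1])
def onz(n,u,v,z):
    o,d=ray(n,u,v); return o+d*(z-o[2])/d[2]
def tri(a,b):
    (o1,d1),(o2,d2)=ray(*a),ray(*b); s=np.linalg.lstsq(np.c_[d1,-d2],o2-o1,rcond=None)[0]
    p,q=o1+s[0]*d1,o2+s[1]*d2; return (p+q)/2,np.linalg.norm(p-q)
def proj(n,P):
    K,k1,Rm,t=cam(n); return cv2.projectPoints(np.atleast_2d(P).astype(float),cv2.Rodrigues(Rm)[0],t,K,np.array([k1,0,0,0,0.]))[0][:,0]
def snap(n,f):
    im=imaging.grab_frame(n); cv2.imwrite("pics/"+f,im[:,:,::-1]); return im
E
python3 - <<'E'
from h import *
a=snap("top","t0.png");b=snap("side","s0.png")
cv2.imwrite("pics/s0t0.png",np.hstack([cv2.imread("pics/t0.png"),cv2.imread("pics/s0.png")])[:, :]) 
for n in("top","side"): print(n,ray(n,256,192),cam(n)[1])
o=arm.get_obs();print(o["clock"],o["ee_rot"],o["wrist_force"])
E
```

```text
top (array([ 0.23567965, -0.04851221,  1.3975649 ]), array([ 0.18574038, -0.022735  , -0.98269324])) -0.06346504240091765
side (array([0.00685492, 1.13806501, 0.79639229]), array([ 0.35220193, -0.79476023, -0.4943935 ])) -0.04108044939301438
0.1 [-3.11974770e+00 -3.60032222e-01 -1.94354758e-04] [-0.50003026 -0.8833808  -0.1619511 ]
```

View pics/t0.png

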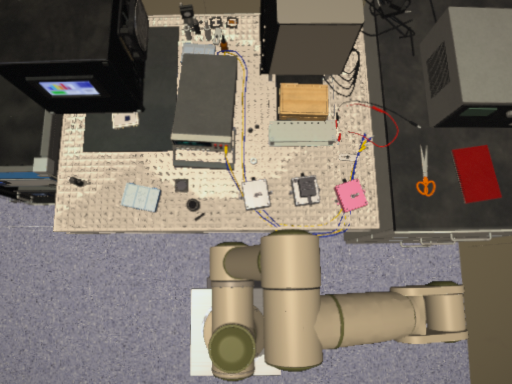

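View pics/s0.png

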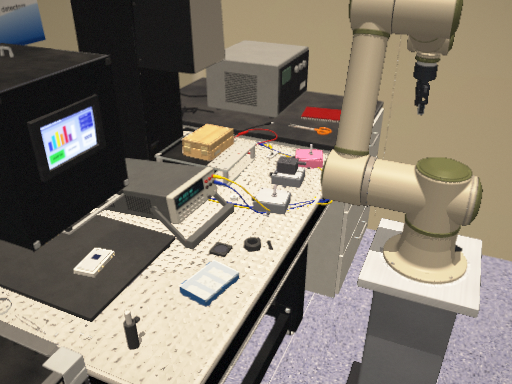

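Candidates: the grey box with the dark hood at top (306,190) / side (288,170). Look-alikes are the plain grey box at top (256,194) and the pink box at (351,195). I choose the hooded one and check it in a crop.

```bash
python3 - <<'E'
from h import *
a=cv2.imread("pics/t0.png")[165:225,235:335];b=cv2.imread("pics/s0.png")[140:220,240:340]
A=cv2.resize(a,None,fx=7,fy=7,interpolation=cv2.INTER_CUBIC)[:300] if 0 else cv2.resize(a,(500,300),interpolation=cv2.INTER_CUBIC)
B=cv2.resize(b,(375,300),interpolation=cv2.INTER_CUBIC)
cv2.imwrite("pics/c0.png",np.vstack([cv2.copyMakeBorder(A,0,0,0,0,0),cv2.copyMakeBorder(B,0,0,0,125,0)]))
for p in [(306,190),(256,194)]: print(onz("top",*p,0.06))
o,d=ray("top",306,190);print(proj("side",onz("top",306,190,.08)))
E
```

```text
[ 0.49410413 -0.25965101  0.06      ]
[ 0.48118573 -0.07935888  0.06      ]
[[291.48146143 161.95555422]]
```

View pics/c0.png

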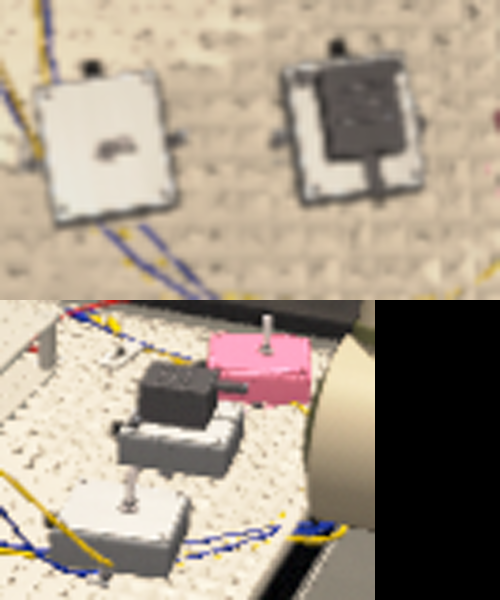

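```bash
python3 - <<'E'
from h import *
f=lambda x,y:(235+(x+.5)/5-.5,165+(y+.5)/5-.5)
def fit(L,W,Z):  # 2D rigid fit local->world
    L=np.array(L,float);W=np.array(W)
    l=L-L.mean(0);w=W-W.mean(0)
    th=np.arctan2((l[:,0]*w[:,1]-l[:,1]*w[:,0]).sum(),(l*w).sum())
    c,s=np.cos(th),np.sin(th);Rm=np.array([[c,-s],[s,c]]);o=W.mean(0)-Rm@L.mean(0)
    print("th",np.degrees(th),"o",o,"res mm",np.round(1e3*(W-(L@Rm.T+o)),1).tolist());return th,o
box=[onz("top",*f(*p),.042)[:2] for p in [(282,70),(403,55),(425,185),(303,203)]]
fit([(.052,.046),(.052,-.046),(-.052,-.046),(-.052,.046)],box,.042)
hd=[onz("top",*f(*p),.084)[:2] for p in [(317,68),(403,60),(405,155),(330,160),(375,197)]]
fit([(.038,.027),(.038,-.027),(-.028,-.027),(-.028,.027),(-.060,0)],hd,.084)
g=lambda x,y:(240+(x+.5)/3.75-.5,140+(y+.5)/3.75-.5)
print(tri(("top",*f(375,196)),("side",*g(247,88))))
# dark mask roof, top view
im=cv2.imread("pics/t0.png");m=(im[165:215,285:325].max(2)<85).astype(np.uint8)
for r in m: print("".join(".#"[v] for v in r))
E
```

```text
th 7.122977603167947 o [ 0.4970086  -0.25976385] res mm [[-2.2, -1.3], [-3.1, 0.4], [3.1, 1.5], [2.2, -0.6]]
th 3.64467341584745 o [ 0.49688545 -0.26172678] res mm [[-0.6, 3.4], [1.3, -4.4], [-1.6, 1.4], [-1.3, 0.7], [2.3, -1.1]]
(array([ 0.44152457, -0.26702412,  0.0804424 ]), np.float64(0.002035295685771947))
........................................
........................................
........................................
........................................
........................................
........................................
........................................
........................................
.................#......................
................###.....................
................###.....................
........................................
........................................
........................................
........................................
.............##........##...............
.............##........#####............
.............##...##...####.............
.............##...##....................
........
[... 562 characters left out ...]
...
........................................
........................................
........................................
........................................
........................................
........................#.#.............
........................................
........................................
........................................
........................................
........................................
........................................
........................................
........................................
........................................
........................................
........................................
```

Emit:
{"op": "send_rows", "data": {"commands": [{"wz":0.62,"gripper":0.4},{"wz":0.62,"gripper":0.4},{"dx":0.03,"dy":-0.017,"gripper":0.4},{"dx":0.03,"dy":-0.017,"gripper":0.4},{"dx":0.03,"dy":-0.017,"gripper":0.4},{"dx":0.03,"dy":-0.017,"gripper":0.4},{"dx":0.03,"dy":-0.017,"gripper":0.4},{"dx":0.03,"dy":-0.017,"gripper":0.4},{"dx":0.03,"dy":-0.017,"gripper":0.4},{"dx":0.03,"dy":-0.017,"gripper":0.4},{"dx":0.03,"dy":-0.017,"gripper":0.4},{"dx":0.03,"dy":-0.017,"gripper":0.4},{"dx":0.03,"dy":-0.017,"gripper":0.4},{"dx":0.025,"dy":-0.016,"gripper":0.4},{"gripper":0.4},{"gripper":0.4}]}}

```text
schema error: expected keys dx, dy, dz, wx, wy, wz, gripper
```

```bash
cat >> h.py <<'E'
O=np.array([.498,-.260,0]);TH=np.radians(7.0)
RB=R.from_euler("z",TH).as_matrix()
def loc():
    o=arm.get_obs();T=R.from_rotvec(o["ee_rot"]).as_matrix()
    print("t",o["clock"],"pos",np.round(o["eef_pos"],4),"box mm",np.round(1e3*RB.T@(o["eef_pos"]-O),1),"toolx deg",np.round(np.degrees(np.arctan2(T[1,0],T[0,0])),1),"toolz",np.round(T[:,2],3),"F",np.round(o["wrist_force"],1),"w",o["width"],o["grip_force"])
E
python3 - <<'E'
from h import *
loc()
for p,z in [((302,133),.05),((302,115),.05),((306,142),0.0)]: print(onz("top",*p,z))
E
```

```text
t 0.1 pos [ 0.1196 -0.511   0.2308] box mm [-406.2 -203.   230.8] toolx deg 13.2 toolz [-0.     0.001 -1.   ] F [-0.5 -0.9 -0.2] w 0.08496803998715381 0.0
[ 0.71337353 -0.25489621  0.05      ]
[ 0.78500098 -0.25773259  0.05      ]
[ 0.69444181 -0.27660756  0.        ]
```

Emit:
{"op": "send_rows", "data": {"commands": [{"dx":0,"dy":0,"dz":0,"wx":0,"wy":0,"wz":0.62,"gripper":0.4},{"dx":0,"dy":0,"dz":0,"wx":0,"wy":0,"wz":0.62,"gripper":0.4},{"dx":0.03,"dy":-0.017,"dz":0,"wx":0,"wy":0,"wz":0,"gripper":0.4},{"dx":0.03,"dy":-0.017,"dz":0,"wx":0,"wy":0,"wz":0,"gripper":0.4},{"dx":0.03,"dy":-0.017,"dz":0,"wx":0,"wy":0,"wz":0,"gripper":0.4},{"dx":0.03,"dy":-0.017,"dz":0,"wx":0,"wy":0,"wz":0,"gripper":0.4},{"dx":0.03,"dy":-0.017,"dz":0,"wx":0,"wy":0,"wz":0,"gripper":0.4},{"dx":0.03,"dy":-0.017,"dz":0,"wx":0,"wy":0,"wz":0,"gripper":0.4},{"dx":0.03,"dy":-0.017,"dz":0,"wx":0,"wy":0,"wz":0,"gripper":0.4},{"dx":0.03,"dy":-0.017,"dz":0,"wx":0,"wy":0,"wz":0,"gripper":0.4},{"dx":0.03,"dy":-0.017,"dz":0,"wx":0,"wy":0,"wz":0,"gripper":0.4},{"dx":0.03,"dy":-0.017,"dz":0,"wx":0,"wy":0,"wz":0,"gripper":0.4},{"dx":0.03,"dy":-0.017,"dz":0,"wx":0,"wy":0,"wz":0,"gripper":0.4},{"dx":0.025,"dy":-0.016,"dz":0,"wx":0,"wy":0,"wz":0,"gripper":0.4},{"dx":0,"dy":0,"dz":0,"wx":0,"wy":0,"wz":0,"gripper":0.4},{"dx":0,"dy":0,"dz":0,"wx":0,"wy":0,"wz":0,"gripper":0.4}]}}

```text
clock: 1.7
eef_pos: [0.4473, -0.2664, 0.2309]
ee_rot: [-3.135, -0.193, 0.001]
wrist_force: [-0.0, -0.0, -0.5]
width: 0.0516
grip_force: 0.0
```

```bash
python3 - <<'E'
from h import *
loc()
E
```

```text
t 1.7 pos [ 0.4473 -0.2664  0.2309] box mm [-5.110e+01 -2.000e-01  2.309e+02] toolx deg 7.0 toolz [-0.001  0.    -1.   ] F [-0.  -0.  -0.5] w 0.0515727514067497 0.0
```

Emit:
{"op": "send_rows", "data": {"commands": [{"dx":0,"dy":0,"dz":0.04,"wx":0,"wy":0,"wz":0,"gripper":0.4},{"dx":0,"dy":0,"dz":0.04,"wx":0,"wy":0,"wz":0,"gripper":0.4},{"dx":0,"dy":0,"dz":0.03,"wx":0,"wy":0,"wz":0,"gripper":0.4},{"dx":0,"dy":0,"dz":0.02,"wx":0,"wy":0,"wz":0,"gripper":0.4},{"dx":0,"dy":0,"dz":0.02,"wx":0,"wy":0,"wz":0,"gripper":0.4},{"dx":0,"dy":0,"dz":0.014,"wx":0,"wy":0,"wz":0,"gripper":0.4},{"dx":0,"dy":0,"dz":0,"wx":0,"wy":0,"wz":0,"gripper":0.4},{"dx":0,"dy":0,"dz":0,"wx":0,"wy":0,"wz":0,"gripper":0.4}]}}

```text
clock: 2.5
eef_pos: [0.447, -0.2673, 0.0677]
ee_rot: [3.136, 0.189, 0.0]
wrist_force: [1.0, 0.0, 0.4]
width: 0.051
grip_force: 0.0
```

```bash
python3 - <<'E'
from h import *
loc()
s=snap("side","s1.png")
cv2.imwrite("pics/c1.png",cv2.resize(cv2.imread("pics/s1.png")[90:210,230:350],(600,600),interpolation=cv2.INTER_CUBIC))
E
```

```text
t 2.5 pos [ 0.447  -0.2673  0.0677] box mm [-51.5  -1.1  67.7] toolx deg 6.9 toolz [ 0. -0. -1.] F [1.  0.  0.4] w 0.050989891414030944 0.0
```

View pics/c1.png

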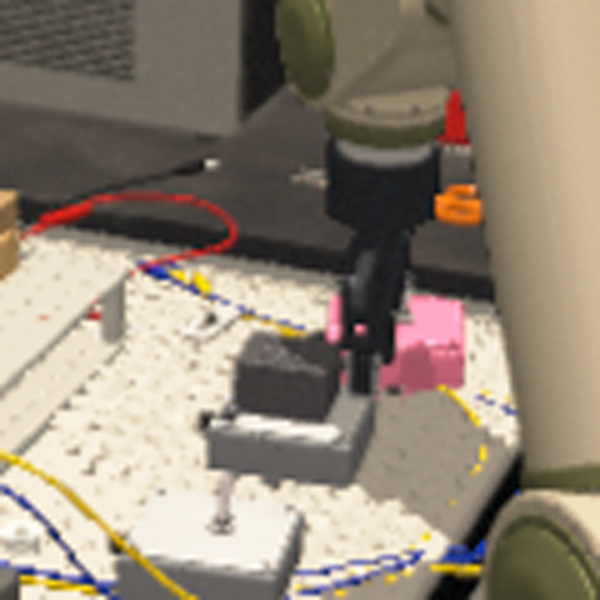

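The fingers stand at crop (365,370), just ahead of the hood's front wall (330,380), with the tab between them. I close now.

Emit:
{"op": "send_rows", "data": {"commands": [{"dx":0,"dy":0,"dz":0,"wx":0,"wy":0,"wz":0,"gripper":0.7},{"dx":0,"dy":0,"dz":0,"wx":0,"wy":0,"wz":0,"gripper":0.8},{"dx":0,"dy":0,"dz":0,"wx":0,"wy":0,"wz":0,"gripper":0.9},{"dx":0,"dy":0,"dz":0,"wx":0,"wy":0,"wz":0,"gripper":1},{"dx":0,"dy":0,"dz":0,"wx":0,"wy":0,"wz":0,"gripper":1},{"dx":0,"dy":0,"dz":0,"wx":0,"wy":0,"wz":0,"gripper":1},{"dx":0,"dy":0,"dz":0,"wx":0,"wy":0,"wz":0,"gripper":1}]}}

```text
clock: 3.25
eef_pos: [0.4478, -0.2689, 0.0683]
ee_rot: [3.131, 0.191, 0.003]
wrist_force: [-1.2, -9.4, 1.2]
width: 0.0102
grip_force: 58.5
```

```bash
python3 - <<'E'
from h import *
loc()
r=np.hypot(88,34);a0=np.arctan2(34,-88)
t=np.arange(0,1.651,.11);P=np.c_[r*np.cos(a0-t),r*np.sin(a0-t)]
for a,d in zip(t[1:],np.diff(P,axis=0)): print(round(a,2),np.round(d,1))
E
```

```text
t 3.25 pos [ 0.4478 -0.2689  0.0683] box mm [-50.9  -2.7  68.3] toolx deg 7.0 toolz [ 0.002 -0.005 -1.   ] F [-1.2 -9.4  1.2] w 0.010163592081365466 58.49170982837677
0.11 [4.3 9.5]
0.22 [5.3 8.9]
0.33 [6.2 8.3]
0.44 [7.1 7.6]
0.55 [7.9 6.7]
0.66 [8.6 5.8]
0.77 [9.2 4.9]
0.88 [9.6 3.8]
0.99 [10.   2.7]
1.1 [10.2  1.6]
1.21 [10.4  0.5]
1.32 [10.4 -0.7]
1.43 [10.2 -1.8]
1.54 [10.  -2.9]
1.65 [ 9.6 -4. ]
```

Emit:
{"op": "send_rows", "data": {"commands": [{"dx":0,"dy":0.002,"dz":0,"wx":0,"wy":0,"wz":0,"gripper":1},{"dx":0.0043,"dy":0,"dz":-0.0095,"wx":0,"wy":0,"wz":0,"gripper":1},{"dx":0.0053,"dy":0,"dz":-0.0089,"wx":0,"wy":0,"wz":0,"gripper":1},{"dx":0.0062,"dy":0,"dz":-0.0083,"wx":0,"wy":0,"wz":0,"gripper":1},{"dx":0.0071,"dy":0,"dz":-0.0076,"wx":0,"wy":0,"wz":0,"gripper":1},{"dx":0,"dy":0,"dz":0,"wx":0,"wy":0,"wz":0,"gripper":1}]}}

```text
clock: 3.85
eef_pos: [0.4712, -0.266, 0.1021]
ee_rot: [3.134, 0.192, 0.001]
wrist_force: [1.7, -6.4, -7.7]
width: 0.0103
grip_force: 59.6
```

```bash
python3 - <<'E'
from h import *
loc()
s=snap("side","s2.png")
cv2.imwrite("pics/c2.png",cv2.resize(cv2.imread("pics/s2.png")[110:200,240:340],(600,540),interpolation=cv2.INTER_CUBIC))
E
```

```text
t 3.85 pos [ 0.4712 -0.266   0.1021] box mm [-27.3  -2.7 102.1] toolx deg 7.0 toolz [ 0.001 -0.001 -1.   ] F [ 1.7 -6.4 -7.7] w 0.010274466446267493 59.605958461761475
```

View pics/c2.png

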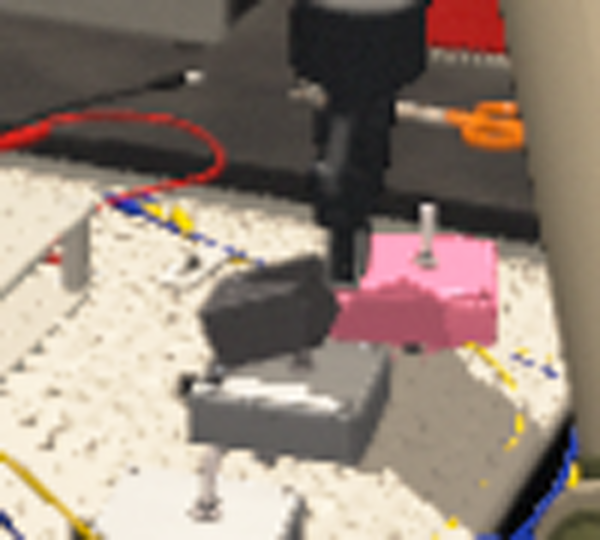

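The hood is lifting with the tool (crop 270,300), and the pinch holds. I carry on along the arc.

Emit:
{"op": "send_rows", "data": {"commands": [{"dx":0.0079,"dy":0.001,"dz":-0.0067,"wx":0,"wy":0,"wz":0,"gripper":1},{"dx":0.0086,"dy":0.001,"dz":-0.0058,"wx":0,"wy":0,"wz":0,"gripper":1},{"dx":0.0092,"dy":0,"dz":-0.0049,"wx":0,"wy":0,"wz":0,"gripper":1},{"dx":0.0096,"dy":0,"dz":-0.0038,"wx":0,"wy":0,"wz":0,"gripper":1},{"dx":0.01,"dy":0,"dz":-0.0027,"wx":0,"wy":0,"wz":0,"gripper":1},{"dx":0.0102,"dy":0,"dz":-0.0016,"wx":0,"wy":0,"wz":0,"gripper":1},{"dx":0.0104,"dy":0,"dz":-0.0005,"wx":0,"wy":0,"wz":0,"gripper":1},{"dx":0.0104,"dy":0,"dz":0.0007,"wx":0,"wy":0,"wz":0,"gripper":1},{"dx":0.0102,"dy":0,"dz":0.0018,"wx":0,"wy":0,"wz":0,"gripper":1},{"dx":0.01,"dy":0,"dz":0.0029,"wx":0,"wy":0,"wz":0,"gripper":1},{"dx":0.0096,"dy":0,"dz":0.004,"wx":0,"wy":0,"wz":0,"gripper":1},{"dx":0,"dy":0,"dz":0,"wx":0,"wy":0,"wz":0,"gripper":1}]}}

```text
clock: 5.1
eef_pos: [0.5786, -0.2533, 0.1206]
ee_rot: [-3.135, -0.193, -0.007]
wrist_force: [0.0, 8.8, 9.3]
width: 0.0072
grip_force: 57.6
```

```bash
python3 - <<'E'
from h import *
loc()
s=snap("side","s3.png")
cv2.imwrite("pics/c3.png",cv2.resize(cv2.imread("pics/s3.png")[100:200,230:330],(500,500),interpolation=cv2.INTER_CUBIC))
E
```

```text
t 5.1 pos [ 0.5786 -0.2533  0.1206] box mm [ 80.9  -3.1 120.6] toolx deg 7.0 toolz [ 0.005  0.    -1.   ] F [0.  8.8 9.3] w 0.007200608638275176 57.616342906840146
```

View pics/c3.png

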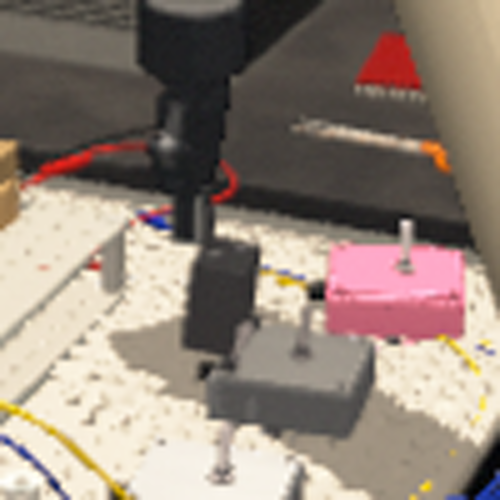

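Emit:
{"op": "send_rows", "data": {"commands": [{"dx":0,"dy":0,"dz":0,"wx":0,"wy":0,"wz":0,"gripper":0.7},{"dx":0,"dy":0,"dz":0,"wx":0,"wy":0,"wz":0,"gripper":0.6},{"dx":0,"dy":0,"dz":0,"wx":0,"wy":0,"wz":0,"gripper":0.6},{"dx":0,"dy":0,"dz":-0.02,"wx":0,"wy":0,"wz":0,"gripper":0.6},{"dx":0,"dy":0,"dz":-0.03,"wx":0,"wy":0,"wz":0,"gripper":0.6},{"dx":0,"dy":0,"dz":-0.03,"wx":0,"wy":0,"wz":0,"gripper":0.6},{"dx":-0.03,"dy":0.018,"dz":0,"wx":0,"wy":0,"wz":0,"gripper":1},{"dx":-0.03,"dy":0.018,"dz":0,"wx":0,"wy":0,"wz":0,"gripper":1},{"dx":-0.027,"dy":0.017,"dz":0,"wx":0,"wy":0,"wz":0,"gripper":1},{"dx":0,"dy":0,"dz":0,"wx":0,"wy":0,"wz":0,"gripper":1},{"dx":0,"dy":0,"dz":0,"wx":0,"wy":0,"wz":0,"gripper":1}]}}

```text
clock: 6.25
eef_pos: [0.4959, -0.3186, 0.1986]
ee_rot: [3.136, 0.189, 0.001]
wrist_force: [0.2, -0.3, -0.4]
width: -0.0002
grip_force: 0.0
```

```bash
python3 - <<'E'
from h import *
loc()
s=snap("side","s4.png");snap("top","t4.png")
A=cv2.resize(cv2.imread("pics/s4.png")[90:200,230:330],(500,550),interpolation=cv2.INTER_CUBIC)
B=cv2.resize(cv2.imread("pics/t4.png")[160:220,280:330],(300,360),interpolation=cv2.INTER_CUBIC)
cv2.imwrite("pics/c4.png",np.hstack([A,cv2.copyMakeBorder(B,0,190,0,0,0)]))
E
```

```text
t 6.25 pos [ 0.4959 -0.3186  0.1986] box mm [ -9.3 -57.9 198.6] toolx deg 6.9 toolz [ 0.001 -0.    -1.   ] F [ 0.2 -0.3 -0.4] w -0.00018629154489447968 0.0
```

View pics/c4.png

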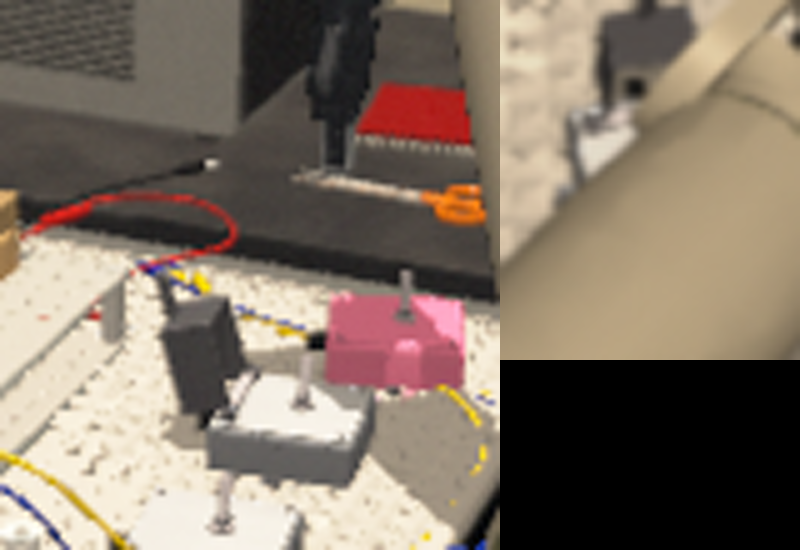

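The hood stands open by itself (crop 205,360). The toggle is now in the open, root at crop (305,405), tip at (303,340).

```bash
python3 - <<'E'
from h import *
for z,p in [(.047,(305,405)),(.078,(303,342))]:
    print(np.round(1e3*RB.T@(onz("side",230+p[0]/5,90+p[1]/5,z)-O),1))
E
```

```text
[-7.9  8.8 47. ]
[  3.1 -26.6  78. ]
```

Emit:
{"op": "send_rows", "data": {"commands": [{"dx":0.003,"dy":0,"dz":0.04,"wx":0,"wy":0,"wz":0,"gripper":1},{"dx":0,"dy":0,"dz":0.04,"wx":0,"wy":0,"wz":0,"gripper":1},{"dx":0,"dy":0,"dz":0.03,"wx":0,"wy":0,"wz":0,"gripper":1},{"dx":0,"dy":0,"dz":0.025,"wx":0,"wy":0,"wz":0,"gripper":1},{"dx":0,"dy":0,"dz":0,"wx":0,"wy":0,"wz":0,"gripper":1},{"dx":0,"dy":0,"dz":0,"wx":0,"wy":0,"wz":0,"gripper":1}]}}

```text
clock: 6.95
eef_pos: [0.4997, -0.3176, 0.0639]
ee_rot: [3.135, 0.192, 0.001]
wrist_force: [-0.4, -0.3, 0.2]
width: 0.0003
grip_force: 0.0
```

Emit:
{"op": "send_rows", "data": {"commands": [{"dx":0,"dy":-0.01,"dz":0,"wx":0,"wy":0,"wz":0,"gripper":1},{"dx":0,"dy":-0.005,"dz":0,"wx":0,"wy":0,"wz":0,"gripper":1},{"dx":0,"dy":-0.005,"dz":0,"wx":0,"wy":0,"wz":0,"gripper":1},{"dx":0,"dy":-0.005,"dz":0,"wx":0,"wy":0,"wz":0,"gripper":1},{"dx":0,"dy":-0.005,"dz":0,"wx":0,"wy":0,"wz":0,"gripper":1},{"dx":0,"dy":-0.005,"dz":0,"wx":0,"wy":0,"wz":0,"gripper":1},{"dx":0,"dy":-0.003,"dz":0,"wx":0,"wy":0,"wz":0,"gripper":1},{"dx":0,"dy":-0.003,"dz":0,"wx":0,"wy":0,"wz":0,"gripper":1},{"dx":0,"dy":0,"dz":0,"wx":0,"wy":0,"wz":0,"gripper":1},{"dx":0,"dy":0,"dz":0,"wx":0,"wy":0,"wz":0,"gripper":1}]}}

```text
clock: 7.95
eef_pos: [0.4939, -0.2771, 0.0631]
ee_rot: [-3.136, -0.191, 0.0]
wrist_force: [0.3, 0.9, -0.4]
width: -0.0
grip_force: 0.0
```

```bash
python3 - <<'E'
from h import *
loc()
s=snap("side","s5.png")
cv2.imwrite("pics/c5.png",cv2.resize(cv2.imread("pics/s5.png")[130:195,250:320],(560,520),interpolation=cv2.INTER_CUBIC))
E
```

```text
t 7.95 pos [ 0.4939 -0.2771  0.0631] box mm [ -6.1 -16.4  63.1] toolx deg 7.0 toolz [-0.  0. -1.] F [ 0.3  0.9 -0.4] w -4.378033571315216e-05 0.0
```

View pics/c5.png

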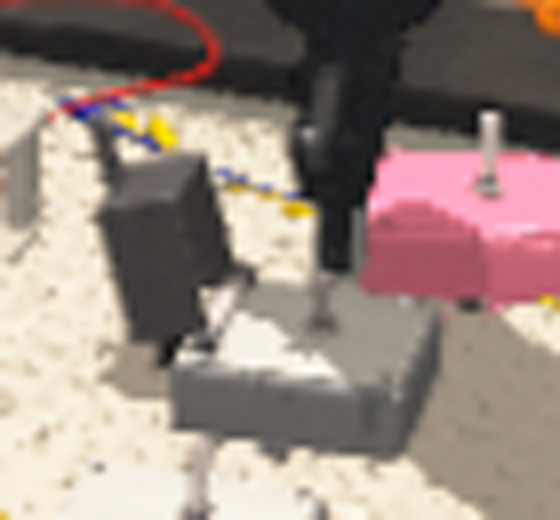

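Emit:
{"op": "send_rows", "data": {"commands": [{"dx":0,"dy":-0.003,"dz":0,"wx":0,"wy":0,"wz":0,"gripper":1},{"dx":0,"dy":-0.003,"dz":0,"wx":0,"wy":0,"wz":0,"gripper":1},{"dx":0,"dy":0,"dz":0,"wx":0,"wy":0,"wz":0,"gripper":1},{"dx":0,"dy":0,"dz":0,"wx":0,"wy":0,"wz":0,"gripper":1}]}}

```text
clock: 8.4
eef_pos: [0.4932, -0.271, 0.0632]
ee_rot: [-3.136, -0.191, 0.0]
wrist_force: [0.2, 0.2, 0.3]
width: 0.0003
grip_force: 0.0
```

```bash
python3 - <<'E'
from h import *
loc()
s=snap("side","s6.png").astype(int)
for n,y,z in (("off",-13,76),("up",0,79),("on",13,76),("root",0,49)):
    for oy in(0,-3): print(n,oy,np.round((proj("side",O+RB@(np.array([-6,y+oy,z])/1e3))-[250,130])*8,0),end=" ")
print()
for f in ("s4","s5","s6"):
    im=cv2.imread(f"pics/{f}.png"); print(f); print(im[150:176,284:297].max(2))
E
```

```text
t 8.4 pos [ 0.4932 -0.271   0.0632] box mm [ -6.1 -10.4  63.2] toolx deg 7.0 toolz [-0.  0. -1.] F [0.2 0.2 0.3] w 0.0003095396128039808 0.0
off 0 [[338. 247.]] off -3 [[339. 244.]] up 0 [[331. 253.]] up -3 [[333. 250.]] on 0 [[324. 272.]] on -3 [[326. 269.]] root 0 [[329. 315.]] root -3 [[330. 312.]] 
s4
[[230 245 246 232 243 245 243 243 219 196 180 187 225]
 [242 246 246 244 243 240 230 244 244 235 236 210 202]
 [249 243 245 246 243 241 223 242 246 246 243 215 196]
 [224 241 244 244 246 247 245 247 247 247 243 221 200]
 [221 177 173 176 224 246 238 242 233 235 245 214 196]
 [242 232 210 205 161 171 176 235 242 221 219 200 218]
 [241 211 203 221 227 209 205 187 157 116 104 153 201]
 [243 240 207 238 245 241 213 121  54  36  33 121 194]
 [247 248 247 247 246 244 227 121  27  25  28 149 178]
 [235 211 221 199 187 180 178  94  21  21  23 150 179]
 [179 161 162 161 159 159 160 157 147 147 146 157 165]
 [163 154 156 162 160 160 180 195 177 162 158 159 162]
 [151 157 155 146 157 153 178 194 168 159 154 159 163]
 [160 162 160 146 156 151 182 190 163 158 153 159 162]
 [168 163 162 157 158 1
[... 2805 characters left out ...]
20 171 110  67  37  30  83  91 135 160]
 [244 247 246 244 196 150 156  92  49  87 107 148 162]
 [182 186 202 207 176 138 132  96 102 111 126 152 163]
 [156 156 161 162 143 122 120 139 148 150 151 157 141]
 [159 158 157 159 155 128 117 148 157 155 158 156 152]
 [160 161 160 159 159 130 117 150 160 157 157 157 158]
 [158 160 159 161 144 108 112 120 153 161 160 160 160]
 [159 158 158 149 126  92  88  99 140 158 160 160 161]
 [189 157 158 156 131 123 124 119 140 156 162 159 160]
 [241 188 158 160 152 144 143 150 156 159 160 160 161]
 [246 198 159 160 162 160 158 159 159 160 158 159 158]
 [247 199 160 160 162 162 162 163 162 163 163 161 162]
 [246 242 241 241 242 193 161 162 162 162 162 164 163]]
```

The toggle tip row (~163.5) matches the armed prediction (269/8+130=163.6), and it stayed put as the finger moved on, so it has flipped. I retreat and go up behind the hood.

Emit:
{"op": "send_rows", "data": {"commands": [{"dx":0,"dy":0.02,"dz":0,"wx":0,"wy":0,"wz":0,"gripper":1},{"dx":0,"dy":0.015,"dz":0,"wx":0,"wy":0,"wz":0,"gripper":1},{"dx":0,"dy":0,"dz":-0.04,"wx":0,"wy":0,"wz":0,"gripper":1},{"dx":0,"dy":0,"dz":-0.04,"wx":0,"wy":0,"wz":0,"gripper":1},{"dx":0,"dy":0,"dz":-0.04,"wx":0,"wy":0,"wz":0,"gripper":1},{"dx":0,"dy":0,"dz":-0.04,"wx":0,"wy":0,"wz":0,"gripper":1},{"dx":0.03,"dy":-0.01,"dz":0,"wx":0,"wy":0,"wz":0,"gripper":1},{"dx":0.03,"dy":-0.01,"dz":0,"wx":0,"wy":0,"wz":0,"gripper":1},{"dx":0.03,"dy":-0.01,"dz":0,"wx":0,"wy":0,"wz":0,"gripper":1},{"dx":0.03,"dy":-0.01,"dz":0,"wx":0,"wy":0,"wz":0,"gripper":1},{"dx":0.018,"dy":-0.002,"dz":0,"wx":0,"wy":0,"wz":0,"gripper":1},{"dx":0,"dy":0,"dz":0,"wx":0,"wy":0,"wz":0,"gripper":1},{"dx":0,"dy":0,"dz":0,"wx":0,"wy":0,"wz":0,"gripper":1}]}}

```text
clock: 9.75
eef_pos: [0.6291, -0.2475, 0.2228]
ee_rot: [-3.136, -0.191, 0.001]
wrist_force: [-1.0, 0.9, 0.4]
width: -0.0001
grip_force: 0.0
```

```bash
python3 - <<'E'
from h import *
loc()
s=snap("side","s7.png")
cv2.imwrite("pics/c7.png",cv2.resize(cv2.imread("pics/s7.png")[90:200,230:330],(500,550),interpolation=cv2.INTER_CUBIC))
E
```

```text
t 9.75 pos [ 0.6291 -0.2475  0.2228] box mm [131.7  -3.6 222.8] toolx deg 7.0 toolz [-0.001  0.    -1.   ] F [-1.   0.9  0.4] w -6.299626124749651e-05 0.0
```

View pics/c7.png

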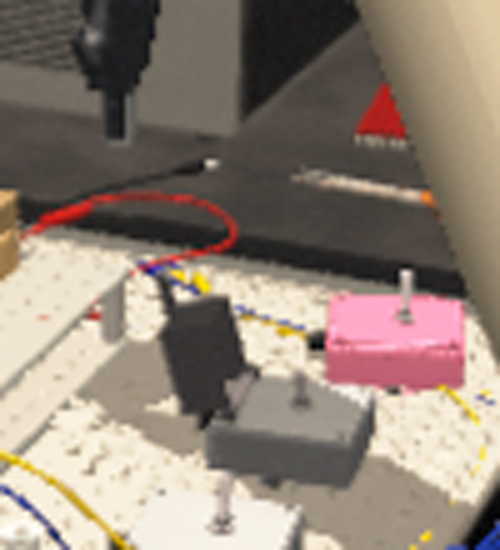

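The toggle now leans to the left (tip at crop (300,372) against (303,340) before), and the hood is still up. I descend behind it and push forward.

Emit:
{"op": "send_rows", "data": {"commands": [{"dx":0,"dy":0,"dz":0.04,"wx":0,"wy":0,"wz":0,"gripper":1},{"dx":0,"dy":0,"dz":0.04,"wx":0,"wy":0,"wz":0,"gripper":1},{"dx":0,"dy":0,"dz":0.034,"wx":0,"wy":0,"wz":0,"gripper":1},{"dx":0,"dy":0,"dz":0,"wx":0,"wy":0,"wz":0,"gripper":1},{"dx":-0.01,"dy":0,"dz":0,"wx":0,"wy":0,"wz":0,"gripper":1},{"dx":-0.006,"dy":0,"dz":0,"wx":0,"wy":0,"wz":0,"gripper":1},{"dx":-0.006,"dy":0,"dz":0,"wx":0,"wy":0,"wz":0,"gripper":1},{"dx":-0.006,"dy":0,"dz":0,"wx":0,"wy":0,"wz":0,"gripper":1},{"dx":-0.006,"dy":0,"dz":0,"wx":0,"wy":0,"wz":0,"gripper":1},{"dx":-0.006,"dy":0,"dz":0,"wx":0,"wy":0,"wz":0,"gripper":1},{"dx":-0.006,"dy":0,"dz":0,"wx":0,"wy":0,"wz":0,"gripper":1},{"dx":-0.006,"dy":0,"dz":0,"wx":0,"wy":0,"wz":0,"gripper":1},{"dx":-0.006,"dy":0,"dz":0,"wx":0,"wy":0,"wz":0,"gripper":1},{"dx":-0.006,"dy":0,"dz":0,"wx":0,"wy":0,"wz":0,"gripper":1},{"dx":-0.006,"dy":0,"dz":0,"wx":0,"wy":0,"wz":0,"gripper":1},{"dx":-0.004,"dy":0,"dz":0,"wx":0,"wy":0,"wz":0,"gripper":1},{"dx":0,"dy":0,"dz":0,"wx":0,"wy":0,"wz":0,"gripper":1},{"dx":0,"dy":0,"dz":0,"wx":0,"wy":0,"wz":0,"gripper":1},{"dx":0,"dy":0,"dz":0,"wx":0,"wy":0,"wz":0,"gripper":1}]}}

```text
clock: 11.7
eef_pos: [0.556, -0.2564, 0.1092]
ee_rot: [3.136, 0.191, 0.0]
wrist_force: [0.4, 0.1, 0.4]
width: 0.0001
grip_force: 0.0
```

```bash
python3 - <<'E'
from h import *
loc()
s=snap("side","s8.png")
cv2.imwrite("pics/c8.png",cv2.resize(cv2.imread("pics/s8.png")[90:200,230:330],(500,550),interpolation=cv2.INTER_CUBIC))
E
```

```text
t 11.7 pos [ 0.556  -0.2564  0.1092] box mm [ 58.   -3.5 109.2] toolx deg 7.0 toolz [ 0. -0. -1.] F [0.4 0.1 0.4] w 9.540861717364783e-05 0.0
```

View pics/c8.png

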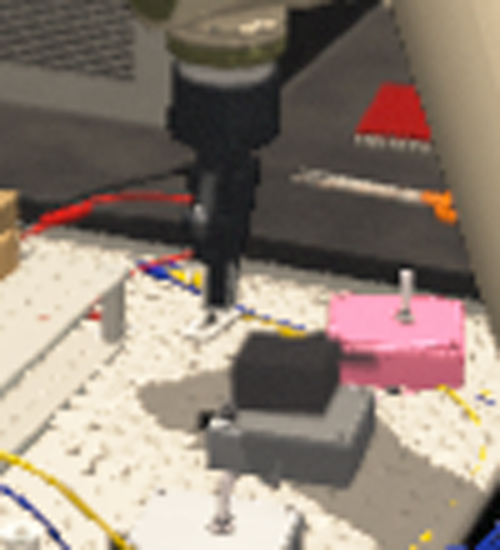

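The hood has dropped shut (crop 290,370), with the tab level at (355,357). I raise the arm clear.

Emit:
{"op": "send_rows", "data": {"commands": [{"dx":0,"dy":0,"dz":-0.03,"wx":0,"wy":0,"wz":0,"gripper":1},{"dx":0,"dy":0,"dz":-0.04,"wx":0,"wy":0,"wz":0,"gripper":1},{"dx":0,"dy":0,"dz":-0.04,"wx":0,"wy":0,"wz":0,"gripper":1},{"dx":0,"dy":0,"dz":-0.03,"wx":0,"wy":0,"wz":0,"gripper":1},{"dx":0,"dy":0,"dz":0,"wx":0,"wy":0,"wz":0,"gripper":1},{"dx":0,"dy":0,"dz":0,"wx":0,"wy":0,"wz":0,"gripper":1},{"dx":0,"dy":0,"dz":0,"wx":0,"wy":0,"wz":0,"gripper":1}]}}

```text
clock: 12.45
eef_pos: [0.5556, -0.2561, 0.2476]
ee_rot: [-3.134, -0.191, 0.003]
wrist_force: [1.4, 0.2, 0.1]
width: 0.0
grip_force: 0.0
```

```bash
python3 - <<'E'
from h import *
loc()
a=cv2.imread("pics/s0.png").max(2)[150:178,270:312];snap("side","s9.png");b=cv2.imread("pics/s9.png").max(2)[150:178,270:312]
for r in range(28): print("".join(".#"[int(v<75)] for v in a[r])," ","".join(".#"[int(v<75)] for v in b[r]))
E
```

```text
t 12.45 pos [ 0.5556 -0.2561  0.2476] box mm [ 57.6  -3.2 247.6] toolx deg 7.0 toolz [-0.002  0.002 -1.   ] F [1.4 0.2 0.1] w 8.061411876632812e-06 0.0
..........................................   ..........................................
..........................................   ..........................................
..........................................   ..........................................
..........................................   ..........................................
..........................................   ..........................................
..........................................   ..........................................
..........................................   ..........................................
.......................##.................   ......................###.................
..........................................   ............#############.................
..........................................   ..........##########.#######..............
..........................................   .........##############
[... 815 characters left out ...]
.....###################...............   ........###################...............
........##################................   ........##################................
............##############................   ............##############................
.#...##............######.................   ##...##............######.................
.#........................................   .#........................................
..........................................   #.........................................
..........................................   ..........................................
..........................................   ..........................................
```

The hood outline matches its starting shut outline; the only difference is the arm's shadow on the roof.

```bash
python3 -c "
from plant import order; print(order.close_job())"
```

```text
the job is handed in; nothing more can be done
None
```

The job is handed in: I lifted the hood until it stayed up, flipped the guarded toggle to its armed side and dropped the hood shut again, in about 12.5 s, without going near the plain box.

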